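# Lock the belt cover of the glass saw

### The job

The sprung belt cover of the glass saw stands ajar: set a fingertip in the slot of its round fastener, press the cover down shut, and while it is held down turn the fastener clockwise (seen from above) all the way to its stop, so that the cover is locked and stays down by itself when you let go. Do not lift the cover further open, keep off the saw blade, and leave the loose things on the saw and the bench where they are.

Things in the scene. Friction and masses are not known exactly. Their poses are not given: they have to be found in the camera images.
- saw: bench glass saw, fixed to the bench. Origin on the bench under the middle of its green belt guard, a box 280 (x) x 260 (y) x 160 mm tall; x points from its front wall to its hinged rear wall. Left (+y): a motor, up to 164 mm tall, reaching y = 330 mm, and a tool ledge. Right (-y): the blade, then a pan and a wooden sled with a fence, up to 176 mm tall, reaching y = -421 mm
- hinge_line (a point): middle of the belt cover's hinge line, on the rear upper edge of the guard, 160 mm above the bench; axes as those of saw, the hinge line along y. The cover is a green steel plate 284 x 270 mm, 4 mm thick, whose underside lies in the hinge plane. With the cover shut the floor of the fastener's slot is 209 mm in front (-x) of this point and 7 mm below it
- belt_cover (a joint): angle of the cover, rad: 0 = shut flat, growing as its front edge rises. Spring hinges hold it ajar at about 0.16; some 7 N pressed down at the fastener shuts it, and it springs up again unless locked. Only when it is within about 0.02 of shut can the fastener's cam tongue pass under the ramped keeper inside, which draws it down; locked, it stays within 0.01
- fastener (a joint): angle of the quarter-turn fastener about the cover's normal, rad: 0 = unlocked, slot parallel to the hinge line; growing clockwise seen from above up to a firm stop at 1.571 = locked, slot square to the hinge line. At the start it is between 0 and 0.3. It turns stiffly (0.06 N m, up to about 0.2 N m from 0.8 on, where the tongue meets the keeper) and stays where it is left
- slot (a point): centre of the slot's floor, on the fastener's axis; moves with cover and fastener; y along the slot, z the cover's outward normal. The fastener is an aluminium disc 70 mm across (dark slot floor) in the front middle of the cover, in a black bezel 96 mm across, level with the disc and 3 mm above the sheet. The slot runs straight across the disc: 26 mm wide, 70 mm long, 14 mm deep
- blade: diamond saw blade, a steel disc 203 mm across and 3 mm thick, standing upright on the right of the belt guard; origin at its centre, 118 mm above the bench; its axle is along y
- spanner: steel arbor spanner, 120 mm long, lying on the tool ledge (a 140 x 130 mm steel shelf, 100 mm high, on the left of the belt guard); origin at the middle of its underside
- jar: small closed jar, 48 mm across, 55 mm tall, standing on the tool ledge; origin at the middle of its underside
- tumbler: green glass tumbler cut from a bottle, 72 mm across, 85 mm tall, standing on the wooden sled right of the blade; origin at the middle of its underside
- push_block: wooden push block 70 x 50 x 40 mm on the sled; origin at the middle of its underside
- tin: steel tin, 70 mm across, 90 mm tall, on the bench in front of the pan; origin at the middle of its underside
- brush: hand brush, 160 mm long, lying on the bench left of the saw; origin at the middle of its underside
- glass_ring: green glass ring cut from a bottle, 74 mm across, 30 mm tall, on the bench by the motor; origin at the middle of its underside

How it is judged (in metres and radians):
On the way:
1. a finger presses in the fastener and the cover is down shut (value of joint belt_cover below 0.03 rad and contact force between the fingers and fastener above 1 N), for 0.1 s.
At the end, for the whole second after the job is handed in: the fastener is turned to within 0.17 rad (10 degrees) of its stop and the released cover stays down within 0.03 rad (6 mm at the fastener) of shut (value of joint fastener above 1.4 rad and value of joint belt_cover below 0.03 rad); the robot touches nothing.
It fails at once if the cover is lifted further open (beyond 0.3 rad) (value of joint belt_cover above 0.3 rad).
It fails at once if the saw blade is touched (more than 1 N) (contact force between any of the fingers, the arm and blade above 1 N).
It fails at once if a loose thing on the saw or the bench is moved by more than 15 mm (distance of any of spanner, jar, tumbler, push_block, tin, brush, glass_ring from where it was at the start of the episode above 0.015 m).
It also fails if it takes over 32 s, if anything falls off the work surface, if the arm or the gripper's body presses on something with over 40 N, if the wrist force passes 120 N, or if a joint passes its speed limit or range.

### The arm

A 7-joint arm with a two-finger parallel gripper is mounted at the origin on the work surface. World frame = base frame: x ahead of the robot, y to its left, z up, the work surface at z = 0. Lengths are in mm, angles in rad, forces in N, time in s.
With the tool pointing down it reaches from about 400 to 900 mm from the base axis. Payload 5.6 kg.
Tool frame: the origin (TCP) lies midway between the tips of the shut fingers; the grasp point (between the pads) lies 19 mm behind it; x points along the fingers, y is the direction in which the jaws open and shut, and the axes are right-handed (so a half turn about x gives the same grasp; the last joint's range is limited). The gripper opens to 92 mm and grips with 3 to 60 N. Pads are 20 mm wide; open, the fingers measure 128 mm over their backs; the gripper's body (75 mm by 189 mm) begins 69 mm behind the grasp point.
Start: joints at [-1.362, 0.468, -0.012, 1.603, 0.006, 1.071, -0.056], TCP at [161.988, 629.499, 214.592] pointing down, gripper open.
Joint ranges: [-2.53, 2.53], [-0.31, 2.02], [-1.57, 1.55], [0.28, 2.44], [-1.29, 4.43], [0.15, 1.84], [-2.92, 2.92]. Speed limits (rad/s): [2.57, 2.57, 3.14, 3.14, 3.14, 3.14, 3.14].

### API

Orientations are given as a rotation vector (axis times angle).
In Python, from cell import robot, grip, kin, viewer gives the robot as it stands. Calls block until the motion is done:
- robot.movep(position, orientation): joint-space move of the TCP to a pose.
- robot.servo_line(position, feed=150, rotation=None): straight line of the TCP; rotation=None keeps the orientation; feed is the mean speed in mm/s.
- robot.goto_joints(angles): joint-space move.
- grip(opening, newtons=None): opening from 0.0 (shut) to 1.0 (fully open); newtons is the grip in N (None keeps the last); returns when the fingers have stopped.
- robot.hold(seconds).
- kin.ik(position, orientation): joint angles nearest the present ones, or None.
- robot.observe(): the state.
- viewer.read_camera(name): name is "side" or "top" or "wrist"; returns the picture (480x640x3 uint8, red, green, blue); there is no depth.
- viewer.camera_info(name): a dict with "camera_matrix" (3x3 intrinsics, pixels), "k1" (the pictures are not rectified: a ray, as slopes to the right and down, at radius r is drawn at 1 + k1 r^2 times it, then the intrinsics apply), "R" (3x3) and "t" (3): a world point X has camera coordinates R X + t. Camera axes: x right, y down, z forward; pixel columns grow to the right and rows downward; lengths in mm; the calibration is good to about 2 mm. A picture is of the moment at which its call begins: read the wrist's pose just before it. camera_info takes no time and is no camera call; for the wrist camera it gives the pose at the moment of the call.
A pose or a line that the arm cannot do raises robot.IKError and nothing moves.
- robot.job_done(): hands the job in, once; it reports no verdict.
Trained networks look in the newest picture that a camera, given by its name, has taken for a name from the list of things; names that differ only in an ending like _2 or _b are one class to them, and where a whole thing is asked for, a point or a joint stands for the part that bears it (a point fixed in the world has none). Each returns a list of dicts, best first, with "confidence" (0 to 1); they miss things now and then, are a little off and sometimes report something else, mostly with a low value. They report only what shows in the picture. A call takes as long as a camera call.
- viewer.silhouettes(name, camera): "mask" (480x640 bool, what is visible of it).
- viewer.pinpoint(name, camera): "at" ([x, y, z] in mm, in the coordinates of the camera as it stood for that picture, good to about 4 mm: a listed point, or the origin of a listed thing).
The state is a dict: "t": time; "joints": joint angles; "joint_velocities": joint speeds; "joint_torque": joint torques, N m; "tcp_pos": TCP position; "tcp_rot": TCP orientation; "contact_force": force on the tool from outside, world axes, zero at the start; "wrist_torque": the same for the moment, N m; "grip_width": opening from 0.0 (shut) to 1.0 (fully open).
Only numpy, scipy, OpenCV 4.12 (cv2) and the standard library are available. Lean on these libraries where they do the work, as an engineer would, in place of code of your own. Each camera call takes 0.05 s, during which the arm holds its last target. There are 200 camera calls.

## Working session

There is one attempt and no reset: what is moved stays moved. The work goes in short steps, each a Python script; the robot and the scene stay as the last script left them, time stands still between calls to the robot, and variables do not carry over. Pictures are saved under pics/ and viewed, about 8 in all and at most 12, crops included, and the job is handed in when it is done.

```bash
mkdir -p pics; ls; cat > h.py <<'E'
import numpy as np, cv2
from cell import robot, grip, kin, viewer
from scipy.spatial.transform import Rotation as Ro
def world(cam,p,info=None):
    i=info or viewer.camera_info(cam); return np.array(i["R"]).T@(np.array(p)-np.array(i["t"]))
def proj(cam,X,info=None):
    i=info or viewer.camera_info(cam); c=np.array(i["R"])@np.array(X)+np.array(i["t"])
    s=c[:2]/c[2]; s=s*(1+i["k1"]*(s@s)); K=np.array(i["camera_matrix"]); return K[:2,:2]@s+K[:2,2]
def save(cam,f):
    im=viewer.read_camera(cam); cv2.imwrite("pics/"+f,im[:,:,::-1]); return im
E
python3 - <<'E'
from h import *
ims=[]
for c in ["top","side"]:
    save(c,c+"0.png")
    for n in ["saw","hinge_line","slot","blade","jar","tumbler","spanner"]:
        for d in viewer.pinpoint(n,c)[:2]: print(c,n,round(d["confidence"],2),world(c,d["at"]).round(0))
o=robot.observe(); print(o["t"],o["tcp_rot"],o["contact_force"],Ro.from_rotvec(o["tcp_rot"]).as_matrix().round(2))
E
```

```text
pics
top saw 0.73 [580. -69.  -7.]
top hinge_line 0.91 [722. -94. 159.]
top slot 0.86 [514. -60. 189.]
top blade 0.92 [ 519. -271.  115.]
top jar 0.89 [572. 124. 100.]
top tumbler 0.79 [ 577. -355.   74.]
top tumbler 0.17 [572. 126.  98.]
top spanner 0.58 [572. 125. 101.]
side saw 0.66 [581. -71.  -3.]
side hinge_line 0.87 [717. -92. 161.]
side hinge_line 0.32 [ 344. -272.    3.]
side slot 0.57 [517. -65. 185.]
side blade 0.87 [ 521. -272.  121.]
side tumbler 0.68 [ 583. -359.   72.]
side spanner 0.47 [720. -90. 164.]
0.8 [ 0.19777963  1.5616872  -0.19769763] [ 0.83011098 -0.04566259 -0.44498709] [[ 0.    0.25  0.97]
 [ 0.    0.97 -0.25]
 [-1.    0.    0.  ]]
```

View pics/top0.png

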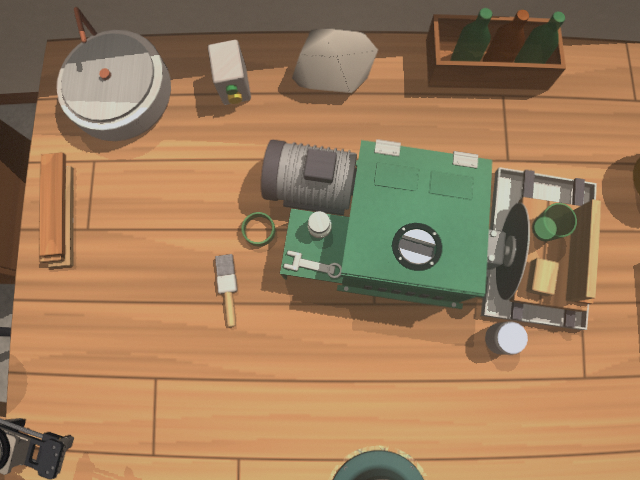

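View pics/side0.png

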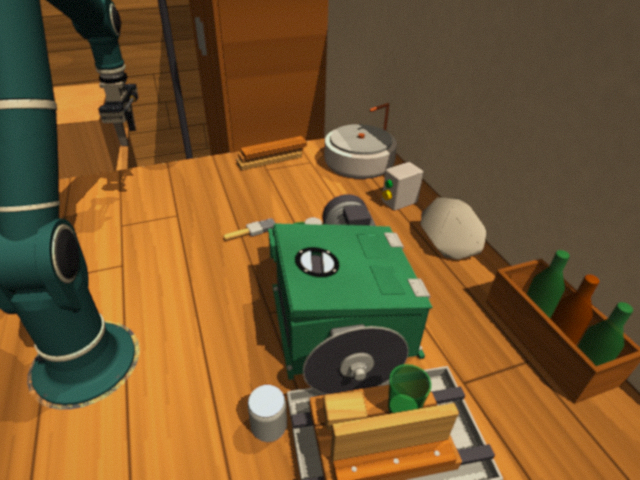

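```bash
cat >> h.py <<'E'
def rv(psi):
    x=np.array([0,0,-1.]); y=np.array([-np.sin(psi),np.cos(psi),0]); return Ro.from_matrix(np.c_[x,y,np.cross(x,y)]).as_rotvec()
E
python3 - <<'E'
from h import *
p=np.array([515.,-62,330]); 
for d in [-20,-60,-100,-115,160,120,80,65]:
    q=kin.ik([515,-62,153],rv(np.radians(d))); print(d,None if q is None else np.round(q,2))
robot.servo_line([162,629,330],feed=200)
robot.movep(p,rv(np.radians(-19)))
grip(0.0)
i=viewer.camera_info("wrist"); im=save("wrist","w0.png")
for n in ["slot","hinge_line"]:
    for d in viewer.pinpoint(n,"wrist")[:2]: print(n,round(d["confidence"],2),world("wrist",d["at"],i).round(1))
d=viewer.silhouettes("fastener","wrist"); print([(k["confidence"],k["mask"].sum()) for k in d])
print(robot.observe()["t"],robot.observe()["tcp_pos"],robot.observe()["joints"],robot.observe()["contact_force"])
E
```

```text
-20 [-0.48  0.37  0.65  2.01 -0.29  0.86  1.56]
-60 [-0.55  0.39  0.75  2.02 -0.34  0.87  0.91]
-100 [-0.61  0.41  0.82  2.02 -0.39  0.88  0.26]
-115 [-0.63  0.42  0.86  2.02 -0.41  0.88  0.01]
160 [-0.8   0.54  1.13  2.03 -0.6   0.96 -1.28]
120 [-0.9   0.72  1.35  2.03 -0.81  1.09 -1.79]
80 [ 1.    0.77 -1.32  1.92  0.83  1.15  2.31]
65 [ 0.9   0.6  -1.1   1.93  0.64  1.01  2.21]
[(0.23, np.int64(1497))]
5.8083 [515.02034468 -61.98708826 330.0042423 ] [-0.72930472  0.15937648  0.8967028   1.82054511 -0.13224613  1.22382632
  1.44557188] [-0.01715396 -0.47586721  0.31257422]
```

View pics/w0.png

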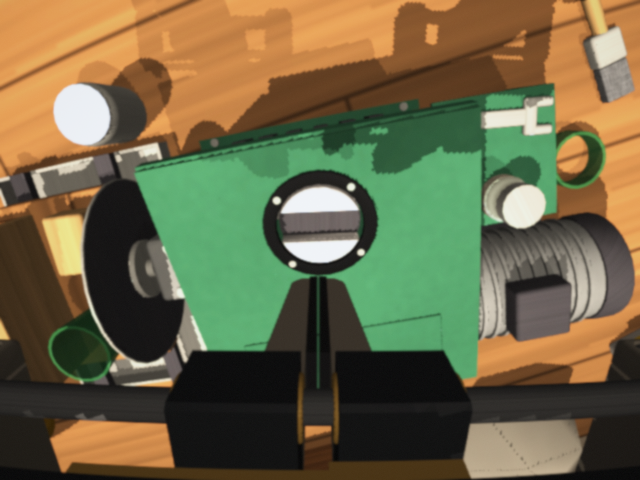

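```bash
cat >> h.py <<'E'
def rectify(im,info,c,a,yaw,half=60,s=5):
    # picture of the cover's top plane through c (disc top), tilt a; up=saw +x, left=saw +y
    ex=np.array([np.cos(yaw)*np.cos(a),np.sin(yaw)*np.cos(a),-np.sin(a)]); ey=np.array([-np.sin(yaw),np.cos(yaw),0])
    g=(np.arange(2*half*s)-half*s)/s; u,v=np.meshgrid(-g,-g)   # u along ey (cols), v along ex (rows)
    X=c+v[...,None]*ex+u[...,None]*ey
    C=X@np.array(info["R"]).T+np.array(info["t"]); S=C[...,:2]/C[...,2:]; S=S*(1+info["k1"]*(S**2).sum(-1,keepdims=True))
    K=np.array(info["camera_matrix"]); P=(S@K[:2,:2].T+K[:2,2]).astype(np.float32)
    return cv2.remap(im,P[...,0],P[...,1],cv2.INTER_LINEAR)
E
python3 - <<'E'
from h import *
i=viewer.camera_info("wrist"); im=cv2.imread("pics/w0.png")
r=rectify(im,i,np.array([517.,-62,200]),0.16,np.radians(-8))
for k in range(0,600,50): cv2.line(r,(k,0),(k,600),(0,0,255) if k==300 else (255,255,0),1); cv2.line(r,(0,k),(600,k),(0,0,255) if k==300 else (255,255,0),1)
cv2.imwrite("pics/r0.png",r)
E
```

```text
(no output)
```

View pics/r0.png

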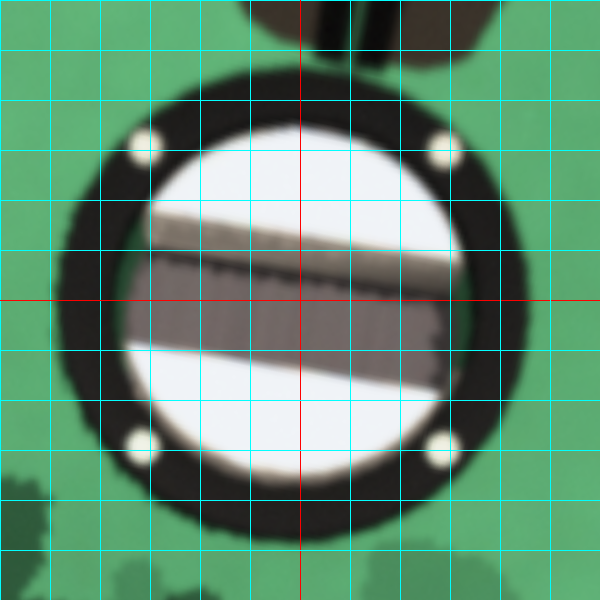

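```bash
python3 - <<'E'
from h import *
psi=np.radians(-16.4)
def st(m):
    o=robot.observe(); print(m,round(o["t"],2),np.round(o["tcp_pos"],1),np.round(o["contact_force"],1),np.round(o["wrist_torque"],2),round(o["grip_width"],3)); return o
grip(0.13)
robot.movep([517,-60.7,222],rv(psi)); st("above")
robot.servo_line([515.8,-60.5,194],feed=50); o=st("in slot")
if np.abs(o["contact_force"]).max()<6:
    for z in [188,184,180,172]:
        f=(186-z)/33 if z<186 else 0
        robot.servo_line([514.9-1.6*f,-60.4+.2*f,z],feed=40); o=st(z)
        if abs(o["contact_force"][2])>25: break
E
```

```text
above 6.69 [517.5 -61.2 222.7] [1.1 0.8 0.5] [-0.05 -0.08 -0.04] 0.131
in slot 7.4 [515.9 -60.7 194. ] [-0.4  0.2  0.7] [-0.03  0.01 -0.01] 0.128
188 7.7 [514.7 -60.4 187.8] [0.5 1.1 0.7] [-0.01  0.02  0.03] 0.129
184 7.95 [514.8 -60.4 183.8] [-0.2 -0.3  0.6] [ 0.01 -0.04  0.02] 0.131
180 8.2 [514.7 -60.4 179.9] [0.1 0.3 1.4] [ 0.01 -0.11 -0.01] 0.131
172 8.55 [514.3 -60.3 171.9] [ 1.  -0.9  2.5] [-0.02 -0.09  0.01] 0.128
```

```bash
python3 - <<'E'
from h import *
def st(m):
    o=robot.observe(); print(m,round(o["t"],2),np.round(o["tcp_pos"],1),np.round(o["contact_force"],1),np.round(o["wrist_torque"],2),round(o["grip_width"],3)); return o
for z in [162,156,154,153,152,151,150,149,148]:
    f=min((186-z)/33,1)
    robot.servo_line([514.7-1.6*f,-60.4+.2*f,z],feed=30); o=st(z)
    if abs(o["contact_force"][2])>16: break
E
```

```text
162 9.03 [514.  -60.3 162.1] [1.2 0.6 4.5] [ 0.02 -0.4  -0.  ] 0.13
156 9.38 [514.  -60.3 156.4] [ 3.4 -0.1  4.6] [-0.   -0.71 -0.01] 0.13
154 9.63 [514.1 -60.3 154.5] [3.9 0.2 5. ] [-0.05 -0.82 -0.01] 0.13
153 9.88 [514.1 -60.3 153.6] [3.9 0.5 3.8] [-0.03 -0.81 -0.01] 0.129
152 10.13 [514.2 -60.3 153.3] [ 0.8  0.3 12.4] [ 0.06 -0.24  0.02] 0.129
151 10.38 [514.2 -60.3 153.2] [-2.1  0.8 21.4] [0.21 0.48 0.04] 0.13
```

```bash
python3 - <<'E'
from h import *
def st(m):
    o=robot.observe(); y=Ro.from_rotvec(o["tcp_rot"]).as_matrix()[:,1]
    print(m,round(o["t"],2),np.round(o["tcp_pos"],1),np.round(o["contact_force"],1),np.round(o["wrist_torque"],2),"psi",round(np.degrees(np.arctan2(-y[0],y[1])),1)); return o
for d in list(range(-22,-94,-6))+[-94,-97,-100,-103,-106,-109]:
    robot.servo_line([514.5,-60.3,151.2],feed=40,rotation=rv(np.radians(d))); o=st(d)
    if abs(o["wrist_torque"][2])>0.9 or np.linalg.norm(o["contact_force"])>60 or o["t"]>22: break
E
```

```text
-22 10.63 [514.3 -60.4 153.1] [-5.5  1.2 24.2] [ 0.2   1.32 -0.01] psi -22.0
-28 10.89 [514.3 -60.5 153.1] [-4.6  0.7 24.5] [ 0.26  1.34 -0.02] psi -28.0
-34 11.15 [514.3 -60.5 153.1] [-5.8  1.1 25.2] [ 0.17  1.3  -0.01] psi -34.0
-40 11.41 [514.2 -60.6 153.1] [-6.4  0.6 24.9] [ 0.22  1.36 -0.04] psi -40.0
-46 11.67 [514.2 -60.6 153.1] [-5.9  1.8 25.1] [ 0.1   1.39 -0.11] psi -46.1
-52 11.93 [514.2 -60.7 153.1] [-5.4  0.2 25.9] [ 0.16  1.42 -0.05] psi -52.1
-58 12.18 [514.1 -60.7 153.1] [-6.2  0.3 25.8] [ 0.16  1.46 -0.04] psi -58.1
-64 12.44 [514.1 -60.7 153.1] [-5.6  1.  26.2] [ 0.06  1.54 -0.11] psi -64.1
-70 12.7 [514.  -60.8 153.1] [-6.7  0.9 27. ] [ 0.13  1.53 -0.07] psi -70.1
-76 12.96 [514.  -60.8 153.1] [-6.9  1.1 26.3] [ 0.15  1.56 -0.02] psi -76.1
-82 13.22 [513.9 -60.8 153.1] [-5.7  0.9 27.1] [ 0.16  1.65 -0.07] psi -82.1
-88 13.47 [513.9 -60.9 153.1] [-6.7  1.4 27.2] [ 0.24  1.66 -0.13] psi -88.1
-94 13.73 [513.8 -60.8 153.1] [-7.9  1.2 27.3] [ 0.19  1.66 -0.08] psi -94.1
-97 13.98 [513.8 -60.9 153.1] [-7.4  1.1 27.8] [ 0.19  1.68 -0.06] psi -97.1
-100 14.23 [514.  -60.9 153.1] [-6.6  1.7 25.5] [0.23 1.55 0.07] psi -100.0
-103 14.48 [514.4 -60.9 153.1] [-5.1  0.4 25.1] [0.17 1.26 0.02] psi -103.0
-106 14.73 [514.6 -60.9 153.2] [-3.3  1.  23.2] [0.21 1.1  0.05] psi -106.0
-109 14.98 [514.8 -60.9 153.2] [-3.6  2.  23.4] [0.12 0.9  0.04] psi -109.0
```

```bash
python3 - <<'E'
from h import *
save("side","s1.png"); save("wrist","w1.png")
a=cv2.imread("pics/s1.png")[200:330,240:440]; b=cv2.imread("pics/w1.png")
cv2.imwrite("pics/c1.png",np.hstack([cv2.resize(a,(400,300)),cv2.resize(b,(400,300))]))
E
```

```text
(no output)
```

View pics/c1.png

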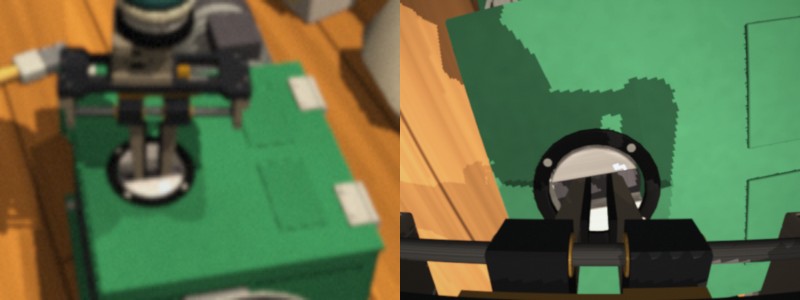

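```bash
python3 - <<'E'
from h import *
for d in [-112,-115,-118,-121,-124]:
    robot.servo_line([514.8,-60.6,151.2],feed=40,rotation=rv(np.radians(d))); o=robot.observe()
    y=Ro.from_rotvec(o["tcp_rot"]).as_matrix()[:,1]
    print(d,round(o["t"],2),np.round(o["tcp_pos"],1),np.round(o["contact_force"],1),np.round(o["wrist_torque"],2),round(np.degrees(np.arctan2(-y[0],y[1])),2),np.round(o["joint_torque"][6],2))
    if abs(o["wrist_torque"][2])>0.7: break
i=viewer.camera_info("wrist"); im=save("wrist","w2.png")
r=rectify(im[:,:,::-1].copy(),i,np.array([514.5,-60.6,167]),0,np.radians(-8.7))
for k in range(0,600,50): cv2.line(r,(k,0),(k,600),(0,0,255) if k==300 else (255,255,0),1); cv2.line(r,(0,k),(600,k),(0,0,255) if k==300 else (255,255,0),1)
cv2.imwrite("pics/r2.png",r)
E
```

```text
-112 15.33 [515.3 -60.7 153.2] [-1.6  1.6 23.1] [0.4  0.81 0.25] -111.99 -0.25
-115 15.58 [515.6 -60.6 153.2] [-2.4  2.2 21.9] [0.36 0.66 0.75] -114.86 -0.83
```

View pics/r2.png

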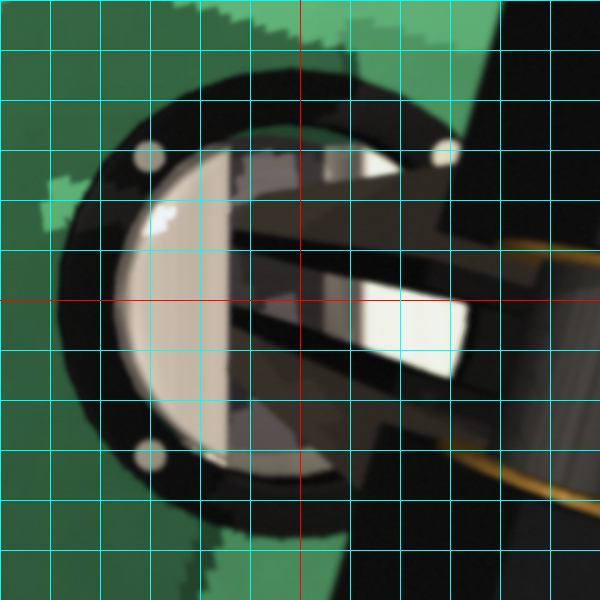

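The slot edge is vertical in the rectified picture (columns 230 and 362), so it stands square to the hinge line, and the torque jump says the stop is reached. I'll unload the finger within its slack, then lift out.

```bash
python3 - <<'E'
from h import *
def st(m):
    o=robot.observe(); print(m,round(o["t"],2),np.round(o["tcp_pos"],1),np.round(o["contact_force"],1),np.round(o["wrist_torque"],2))
robot.servo_line([514.6,-60.4,151.5],feed=40,rotation=rv(np.radians(-108))); st("back")
for z in [155,160,175]: robot.servo_line([514.6,-60.4,z],feed=30); st(z)
robot.servo_line([514.6,-60.4,300],feed=150); robot.movep([500,-40,330],rv(np.radians(-108))); st("up")
i=viewer.camera_info("wrist"); im=save("wrist","w3.png")
for d in viewer.pinpoint("slot","wrist")[:1]: print(d["confidence"],world("wrist",d["at"],i).round(1))
r=rectify(im[:,:,::-1].copy(),i,np.array([514.5,-60.6,167]),0,np.radians(-8.7))
i=viewer.camera_info("top"); save("side","s3.png"); s=cv2.imread("pics/s3.png")
for c in ["side","top"]:
    viewer.read_camera(c)
    for d in viewer.pinpoint("slot",c)[:1]: print(c,d["confidence"],world(c,d["at"]).round(1))
cv2.imwrite("pics/r3.png",np.hstack([cv2.resize(r,(360,360)),cv2.resize(s[180:400,240:460],(360,360))]))
st("end")
E
```

```text
back 15.91 [515.7 -60.6 153.3] [ 0.3  1.2 18.1] [0.18 0.12 0.07]
155 16.18 [514.  -60.3 154.8] [ 1.4 -0.8  6. ] [-0.12  0.04  0.07]
160 16.49 [513.9 -60.2 159.7] [-0.5 -0.7 -0.3] [-0.16  0.1   0.02]
175 17.14 [514.6 -60.3 175. ] [-0.1  0.3 -0. ] [-0.04  0.08 -0.  ]
up 18.42 [499.9 -39.1 329.7] [-1.   1.2 -0.9] [-0.07  0.11 -0.02]
0.69 [510.8 -62.7 151.5]
side 0.85 [514.9 -61.4 152.3]
end 18.77 [499.8 -40.5 329.5] [-0.6 -0.1  0.2] [-0.07  0.09  0.02]
```

View pics/r3.png

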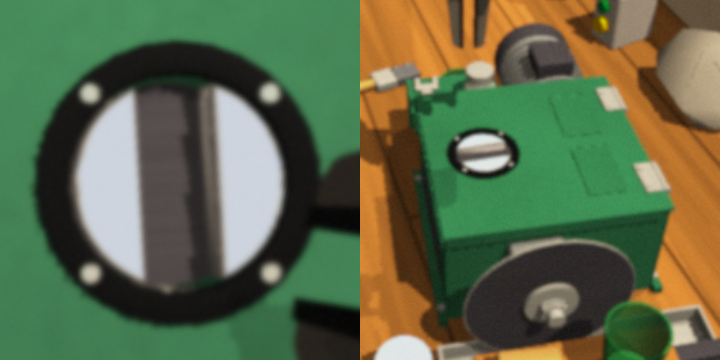

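```bash
python3 -c "
from h import *
robot.job_done()"
```

```text
the job is handed in; nothing more can be done
```

The belt cover is shut and locked, and I handed the job in at about 19 s of the 32 s allowed; no verdict was reported.

I set the nearly shut fingertips in the slot and pressed the cover down until it bottomed, with the tips at 153.2 mm. I held it there with about 25 N and turned the fastener clockwise until the torque jumped to 0.75 N m at the stop. Then I eased back and lifted clear.

**Checks after release:**
- **Cover:** two cameras put the slot floor at 151.5 mm and 152.3 mm, against 153 mm when shut, so the cover stayed down by itself. The top camera did not detect the slot in that last look.
- **Fastener:** at the stop the slot looked exactly square to the hinge line. After I eased the fingers back it reads about 3° short, roughly 1.52 rad, which is still above the 1.4 rad needed.
- **Robot:** it hangs clear above the saw, touching nothing, with contact force near zero.
- **Blade and loose things:** the moves stayed clear of the blade, and I saw no sign that anything else had moved. I did not measure the positions of the loose things again.

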